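# Catch the popped tin

### The arm

A 6-joint arm with a two-finger parallel gripper is mounted at the origin on the work surface. World frame = base frame: x ahead of the robot, y to its left, z up, the work surface at z = 0. Lengths are in m, angles in rad, forces in N, time in s.
With the tool pointing down it reaches from about 0.35 to 0.775 m from the base axis. Payload 7.3 kg.
Tool frame: the origin (TCP) lies at the very end of the fingers, on their centre line; the grasp point (between the pads) lies 19 mm behind it (robot.grip_depth is the z of the grasp point in the tool frame, in m); z points along the fingers, y is the direction in which the jaws open and shut (so a half turn about z gives the same grasp; the last joint's range is limited). The gripper opens to 92 mm and grips with 3 to 60 N. Pads are 19 mm wide; open, the fingers measure 130 mm over their backs; the gripper's body (75 mm by 190 mm) begins 47 mm behind the grasp point.
Start: joints at [-1.485, 0.342, 1.524, -0, 1.275, -0.146], TCP at [0.121, -0.511, 0.227] pointing down, gripper open.
Joint ranges: [-2.53, 2.53], [-0.77, 2.02], [0.04, 2.7], [-1, 4.14], [0.28, 2.66], [-3.11, 3.11]. Speed limits (rad/s): [2.57, 2.57, 3.14, 3.14, 3.14, 3.14].

### API

Orientations are given as a unit quaternion [w, x, y, z].
In Python, from plant import robot gives the robot as it stands. The module is installed in compiled form; this text tells all that it offers.
- The arm moves only by the tool move_arm, never from a script. Its argument "series" is one flat list of numbers, 7 for each row, row after row: the closure, from -1 (fully open) to 1 (shut), so that 0 is half open, then the shift along the tool's x, y, z in cm, then the turn, a rotation vector about the tool's x, y, z in degrees. In form: [jaw, dx, dy, dz, rx, ry, rz, jaw, dx, dy, dz, rx, ry, rz, ...]. A call has 1 to 5 rows; each row is the pose to reach, as a shift and turn from the pose commanded when the call began, along the tool's axes at that moment; what a row does not reach only later rows make up. A row lasts 1/8 s, in which the tool goes at most 62.5 mm and 10.7 degrees, less where a joint would pass 70% of its speed; a pose out of reach is approached as far as the arm can. A call with a gripper value outside its range is refused whole. The fingers move at their own pace and stop on an object; the grip force is fixed at half the most. Time passes only in rows, so rows that repeat a pose let the fingers close. It gives the time, the measured TCP pose, the force and the opening at its end, in the units of the state.
- robot.get_obs(): the state, without advancing time (a new reading comes with each control period).
- robot.snapshot(name): name is "side" or "top"; returns the picture (384x512x3 uint8, red, green, blue); there is no depth.
- robot.camera_params(name): a dict with "fov_y" (degrees; the focal length in pixels is half the picture's height over the tangent of half this angle, whatever the lens; pixels are square), "cx", "cy" (the principal point, pixels), "extrinsics" (4x4, takes a point from camera to world coordinates). Camera axes: x right, y up, looking along -z (the intrinsics and any distortion apply to the point x, -y, -z); pixel columns grow to the right and rows downward; lengths in m; the calibration is good to about 2 mm. A picture is of the moment at which its call begins. camera_params takes no time and is no camera call.
- robot.close_job(): hands the job in, once; it reports no verdict.
The state is a dict: "time_s": time; "joints": joint angles; "qvel": joint speeds; "joint_efforts": joint torques, N m; "tool_pos": TCP position; "tcp_rot": TCP orientation; "ft_force": force on the tool from outside, world axes, zero at the start; "moment": the same for the moment, N m; "gripper_width": opening from 0.0 (shut) to 1.0 (fully open).
Only numpy, scipy, OpenCV 4.12 (cv2) and the standard library are available. Lean on these libraries where they do the work, as an engineer would, in place of code of your own. Each camera call takes 0.05 s, during which the arm holds its last target.

### The job

Two like spring-loaded tin dispensers stand on the delicatessen counter. With one fingertip press down the key of the one loaded with the round tin, and with the other finger trap the tin in the chute, clear of the stop bar, when it pops out, before it slides off the lower end. Finish holding it so, key still down and the tin at rest against that finger; do not lift the tin, and leave the square tin, its key and everything else on the counter alone.

Things in the scene. Friction and masses are not known exactly. Their poses are not given: they have to be found in the camera images.
- dispenser_round: fixed dispenser with the round tin, 280 long, 115 wide, 122 high at the rear; origin on the counter under the chute's centre line. x points uphill along the chute (level), y across it to the key, z up. The tin waits at x = 108 between a sprung pusher and a low stop bar at x = 80; from there the chute is open down to its lower end at x = -102
- chute_round: round-tin chute: dark steel floor 56 wide, side walls 3 thick, 16 high, slope 14 degrees. Origin on the floor's centre line, 37 straight above the dispenser's origin; x uphill along the slope, y to the key, z square out of the floor. Open lower end at x = -105, stop bar at x = 80 to 85, pusher face at x = 138
- key_round (a joint): travel of the round-tin key, m: 0 up, 0.010 fully down on a hard stop; springs back when let go. It takes 2 N at first, 4 N when down. It carries the stop bar, 7 mm proud of the chute floor; about 7 mm down it frees the tin, which the pusher kicks out: it slides away down the polished slope in a fraction of a second
- keytop_round (a point): centre of the round-tin key cap's flat top (44 along dispenser x, 36 along y): at x = -12, y = 58 of the dispenser, 57 above the counter when up, 47 when down. The chute floor beside it is 34 above the counter, so with one finger on the cap an equally long one 58 across (-y; 42 to 75 works) hangs 13 over the chute floor, in the tin's way
- round_tin: plain steel round tin, 52 in diameter, 36 high, 140 to 220 g; origin at the centre of its underside, z out of its top; waits at x = 111 in its chute's frame and lies flat on the slope
- dispenser_square: fixed dispenser with the square tin, 280 long, 115 wide, 122 high at the rear; origin on the counter under the chute's centre line. x points uphill along the chute (level), y across it to the key, z up. The tin waits at x = 108 between a sprung pusher and a low stop bar at x = 80; from there the chute is open down to its lower end at x = -102
- key_square (a joint): travel of the square-tin key, m: 0 up, 0.010 fully down on a hard stop; springs back when let go. It takes 2 N at first, 4 N when down. It carries the stop bar, 7 mm proud of the chute floor; about 7 mm down it frees the tin, which the pusher kicks out: it slides away down the polished slope in a fraction of a second
- square_tin: plain steel square tin, 52 by 52, 36 high; origin at the centre of its underside; to be left alone
- spread_jar: small amber glass jar with a steel cap, 42 in diameter, 55 high, standing loose between the dispensers; origin under its centre
- oil_bottle: green glass oil bottle, 56 in diameter, 190 high; loose, origin under its centre
- olive_jar: green glass jar with a brass cap, 68 in diameter, 85 high; loose, origin under its centre
- spare_tin: another round steel tin, 52 in diameter, 36 high, standing loose on the counter; origin under its centre; to be left alone
- cracker_box: upright cardboard box 50 x 110 x 160 high; loose, origin under its centre
- tasting_bowl: white bowl 110 across, 45 high; loose, origin under its centre
- spatula: spatula lying on the counter beyond the dispensers; loose, origin at its middle
Things that resemble listed ones, but are neither listed nor needed, are in the scene too. Leave any blue look-alike of the round_tin alone.

How it is judged:
On the way, in this order (a step that is already met when the one before it is completed fails the run):
1. a finger presses the round-tin dispenser's key, at least half way down (value of joint key_round above 0.005 m and contact force between the fingers and key_round above 0.3 N).
2. the round tin has popped out past the stop bar (x of round_tin in the frame of chute_round below 0.052 m), for 0.1 s.
At the end, for the whole second after the job is handed in: The round tin lies still and flat on its chute (within 8 mm), past the stop bar (centre below x = 52 mm of the chute, above -95 mm), resting against a finger (over 0.04 N), while a finger keeps that dispenser's key at least 6 mm down (over 0.3 N) (x of round_tin in the frame of chute_round between -0.095 and 0.052 m and z of round_tin in the frame of chute_round between -0.005 and 0.008 m and linear speed of round_tin below 0.02 m/s and contact force between the fingers and round_tin above 0.04 N and value of joint key_round above 0.006 m and contact force between the fingers and key_round above 0.3 N); the arm keeps its last pose, push and grip.
It fails at once if the key of the square-tin dispenser is pressed (value of joint key_square above 0.004 m).
It fails at once if the round tin is lifted more than 12 mm off its chute, or knocked over (z of round_tin in the frame of chute_round above 0.012 m or angle between round_tin's own z axis and vertical above 0.7 rad).
It fails at once if the round tin slides off the lower end of the chute (x of round_tin in the frame of chute_round below -0.1 m).
It fails at once if the square tin is moved by more than 15 mm (distance of square_tin from where it was at the start of the episode above 0.015 m).
It fails at once if a bystander is moved by more than 20 mm (distance of any of spread_jar, oil_bottle, olive_jar, spare_tin, cracker_box, tasting_bowl, spatula from where it was at the start of the episode above 0.02 m).
It also fails if it takes over 27 s, if anything falls off the work surface, if the arm or the gripper's body presses on something with over 40 N, if the wrist force passes 120 N, or if a joint passes its speed limit or range.

## Working session

There is one attempt and no reset: what is moved stays moved. The work goes in short steps, Python scripts to look and compute and a tool call to move; the robot and the scene stay as the last step left them, time stands still between calls to the robot, and variables do not carry over. Pictures are saved under pics/ and viewed, and the job is handed in when it is done.

Besides the shell and the picture viewer there is one more tool, called by a JSON object that holds its "fn" and its "kwargs", one argument or row to a line. move_arm: Moves the arm, as the interface text tells. Its arguments: {"type":"object","properties":{"series":{"type":"array"}},"required":["series"]}

```bash
mkdir -p pics
python3 - <<'E'
from plant import robot
import cv2, numpy as np
for n in("side","top"):
    im=robot.snapshot(n); cv2.imwrite(f"pics/{n}0.png",cv2.cvtColor(im,cv2.COLOR_RGB2BGR)); print(n,robot.camera_params(n))
print(robot.get_obs())
E
```

```text
side {'fov_y': 42.97304587680229, 'cx': 254.39384894057622, 'cy': 189.9106192673291, 'extrinsics': array([[-0.99843924,  0.03965453, -0.03932693,  0.51143001],
       [-0.05397265, -0.50412638,  0.86194173,  1.22740751],
       [ 0.01435415,  0.86271902,  0.50547982,  0.76622358],
       [ 0.        ,  0.        ,  0.        ,  1.        ]])}
top {'fov_y': 51.69052635074861, 'cx': 255.52202654182472, 'cy': 193.1627038575527, 'extrinsics': array([[ 0.01408447,  0.98913638, -0.14632443,  0.3743702 ],
       [-0.99967579,  0.01703412,  0.01892484,  0.02972089],
       [ 0.02121176,  0.14601045,  0.98905562,  1.26537654],
       [ 0.        ,  0.        ,  0.        ,  1.        ]])}
{'time_s': 0.1, 'joints': array([-1.48498503e+00,  3.42663187e-01,  1.52491421e+00,  8.66913864e-06,
        1.27538191e+00, -1.45999131e-01]), 'qvel': array([ 0.00087656, -0.00140288, -0.00268878,  0.00014237, -0.00069342,
        0.00058364]), 'joint_efforts': array([ 1.70973122e-03, -4.32003200e+01, -2.44694263e+01,  7.18804006e-02,
        5.25249972e-02, -5.10034954e-05]), 'tool_pos': array([ 0.12060749, -0.51059508,  0.22611173]), 'tcp_rot': array([-6.82894615e-04,  9.93290421e-01,  1.15644593e-01,  2.47049972e-05]), 'ft_force': array([0.13675581, 0.54281133, 0.02984889]), 'moment': array([0.01865095, 0.01468719, 0.0548906 ]), 'gripper_width': 0.9995326781527802}
```

View pics/side0.png

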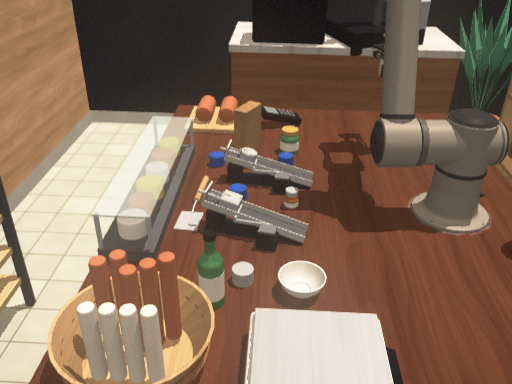

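View pics/top0.png

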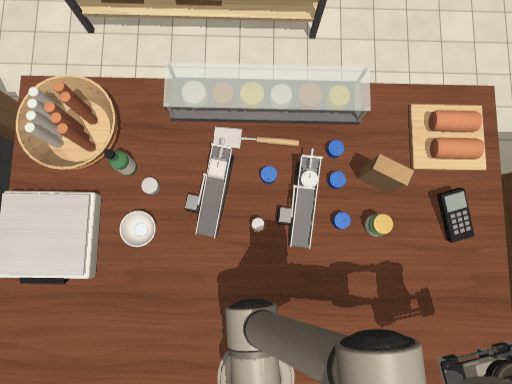

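Run:
```python
import cv2
a=cv2.imread("pics/top0.png")[135:260,180:360]; cv2.imwrite("pics/top0z.png",cv2.resize(a,None,fx=4.4,fy=4.4,interpolation=cv2.INTER_CUBIC))
a=cv2.imread("pics/side0.png")[135:255,190:330]; cv2.imwrite("pics/side0z.png",cv2.resize(a,None,fx=5,fy=5,interpolation=cv2.INTER_CUBIC))
```

```text
(no output)
```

View pics/top0z.png

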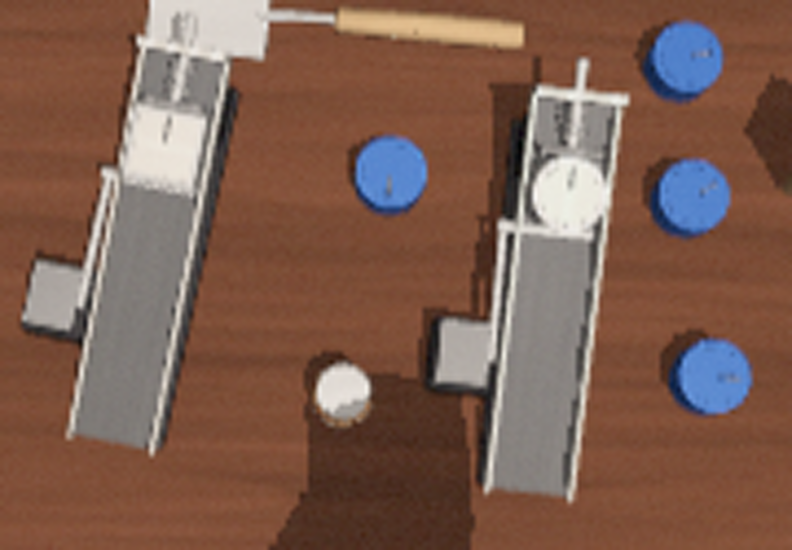

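View pics/side0z.png

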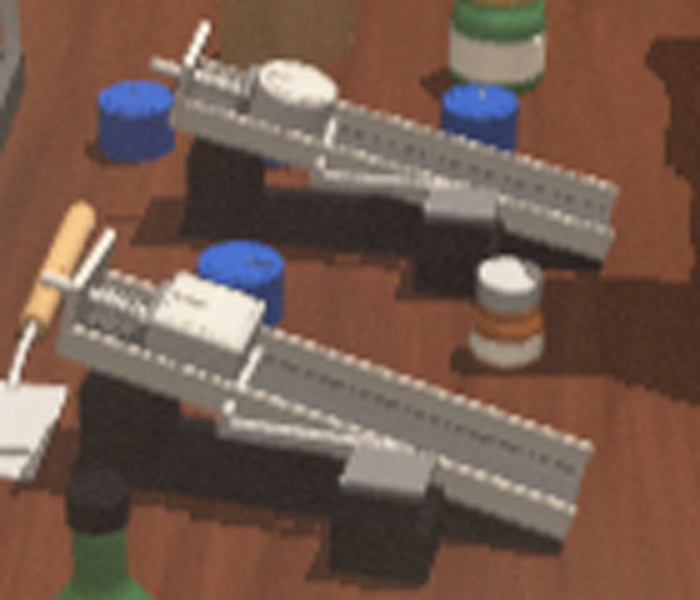

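```bash
cat > h.py <<'E'
import numpy as np, cv2
from plant import robot
def cam(n):
    p=robot.camera_params(n); f=192/np.tan(np.radians(p["fov_y"]/2)); return p,f
def ray(n,u,v):
    p,f=cam(n); E=p["extrinsics"]; d=np.array([(u-p["cx"])/f,-(v-p["cy"])/f,-1.]); return E[:3,3],E[:3,:3]@d
def plane(n,u,v,z):
    o,d=ray(n,u,v); return o+d*(z-o[2])/d[2]
def proj(n,P):
    p,f=cam(n); E=p["extrinsics"]; q=E[:3,:3].T@(np.asarray(P)-E[:3,3]); return np.array([p["cx"]+f*q[0]/-q[2],p["cy"]-f*q[1]/-q[2]])
def tri(a,b):
    o1,d1=ray("top",*a);o2,d2=ray("side",*b)
    d1/=np.linalg.norm(d1);d2/=np.linalg.norm(d2)
    t=np.linalg.lstsq(np.c_[d1,-d2],o2-o1,rcond=None)[0]
    p,q=o1+t[0]*d1,o2+t[1]*d2; return (p+q)/2,np.linalg.norm(p-q)
E
python3 - <<'E'
from h import *
T=lambda x,y:(180+(x+.5)/4.4-.5,135+(y+.5)/4.4-.5)
S=lambda x,y:(190+(x+.5)/5-.5,135+(y+.5)/5-.5)
np.set_printoptions(precision=4,suppress=True)
# tin rim centre
print("tin top",plane("top",*T(570,193),.0988))
print("tin side",plane("side",*S(297,85),.0988), tri(T(570,193),S(297,85)))
for c in [(442,317),(497,319),(489,391),(433,387)]: print("cap",plane("top",*T(*c),.057))
for c in [(432,187),(499,187),(493,218),(424,216)]: print("capS",plane("side",*S(*c),.057))
for c in [(487,490),(573,498)]: print("end",plane("top",*T(*c),.0271))
print("endS",plane("side",*S(612,185),.0271),plane("side",*S(607,232),.0271))
# blue tin check, jar height
print("rear tri",tri(T(538,90),S(183,100)))
for c in [(390,172),(693,195),(712,372)]: print(plane("top",*T(*c),.036))
print("jar",plane("top",*T(343,388),.055))
print("sq keycap",plane("top",*T(55,297),.057))
E
```

```text
tin top [ 0.5943 -0.1529  0.0988]
tin side [ 0.5929 -0.1458  0.0988] (array([ 0.5942, -0.1534,  0.0953]), np.float64(0.0015400818370512465))
cap [ 0.5125 -0.0694  0.057 ]
cap [ 0.5118 -0.1078  0.057 ]
cap [ 0.4614 -0.1023  0.057 ]
cap [ 0.4636 -0.0634  0.057 ]
capS [ 0.5063 -0.0959  0.057 ]
capS [ 0.4651 -0.0992  0.057 ]
capS [ 0.469  -0.0595  0.057 ]
capS [ 0.5105 -0.0586  0.057 ]
end [ 0.3938 -0.1042  0.0271]
end [ 0.389  -0.165   0.0271]
endS [ 0.3905 -0.1637  0.0271] [ 0.3966 -0.1014  0.0271]
rear tri (array([ 0.6652, -0.132 ,  0.0928]), np.float64(0.004259791475074826))
[ 0.6191 -0.0332  0.036 ]
[ 0.6062 -0.2516  0.036 ]
[ 0.4789 -0.263   0.036 ]
jar [ 0.4621 -0.001   0.055 ]
sq keycap [0.5221 0.2004 0.057 ]
```

{"fn": "move_arm", "kwargs": {
  "series": [0.15, 22, -15, 0, 0, 0, 9, 0.15, 22, -15, 0, 0, 0, 9, 0.15, 22, -15, 0, 0, 0, 9, 0.15, 22, -15, 0, 0, 0, 9, 0.15, 22, -15, 0, 0, 0, 9]
}}

```text
time_s: 0.72
tool_pos: [0.3017, -0.3118, 0.2266]
tcp_rot: [-0.0, 0.999, 0.039, 0.0]
ft_force: [0.5, -0.7, 0.1]
gripper_width: 0.51
```

```bash
cat > d.py <<'E'
from h import *
from scipy.spatial.transform import Rotation as R
import sys
np.set_printoptions(precision=4,suppress=True)
o=robot.get_obs(); q=o["tcp_rot"]; M=R.from_quat(q[[1,2,3,0]]).as_matrix()
th=np.radians(float(sys.argv[4]) if len(sys.argv)>4 else -5.2)
tgt=np.array([float(a) for a in sys.argv[1:4]])
X=np.array([np.cos(th),np.sin(th),0]);Z=np.array([0,0,-1.]);G=np.c_[X,np.cross(Z,X),Z]
print(o["time_s"],o["tool_pos"],o["ft_force"],o["gripper_width"])
print("shift cm",100*M.T@(tgt-o["tool_pos"]),"rot",np.degrees(R.from_matrix(M.T@G).as_rotvec()))
E
python3 d.py .4866 -.114 .14
```

```text
0.725 [ 0.3017 -0.3118  0.2266] [ 0.4741 -0.7042  0.0957] 0.5096182198434496
shift cm [ 19.9814 -18.2594   8.6787] rot [-0.0452  0.0013  9.7053]
```

{"fn": "move_arm", "kwargs": {
  "series": [0.15, 20, -18.3, 4, 0, 0, 9.7, 0.15, 20, -18.3, 4, 0, 0, 9.7, 0.15, 20, -18.3, 6, 0, 0, 9.7, 0.15, 20, -18.3, 8.7, 0, 0, 9.7, 0.15, 20, -18.3, 8.7, 0, 0, 9.7]
}}

```text
time_s: 1.35
tool_pos: [0.487, -0.1159, 0.1383]
tcp_rot: [0.0, 0.999, -0.047, -0.0]
ft_force: [0.1, -1.1, 0.6]
gripper_width: 0.421
```

```bash
python3 d.py .4866 -.114 .08
python3 - <<'E'
from h import *
for n,(r0,r1,c0,c1) in {"top":(120,260,200,380),"side":(70,230,190,370)}.items():
    im=cv2.cvtColor(robot.snapshot(n),cv2.COLOR_RGB2BGR)
    cv2.imwrite(f"pics/{n}1f.png",im)
    cv2.imwrite(f"pics/{n}1.png",cv2.resize(im[r0:r1,c0:c1],None,fx=3.7,fy=3.7,interpolation=cv2.INTER_CUBIC))
E
```

```text
1.35 [ 0.487  -0.1159  0.1383] [ 0.1167 -1.0783  0.555 ] 0.42101346419434266
shift cm [-0.0487 -0.1863  5.829 ] rot [ 0.0058  0.0487 -0.1761]
```

View pics/top1.png

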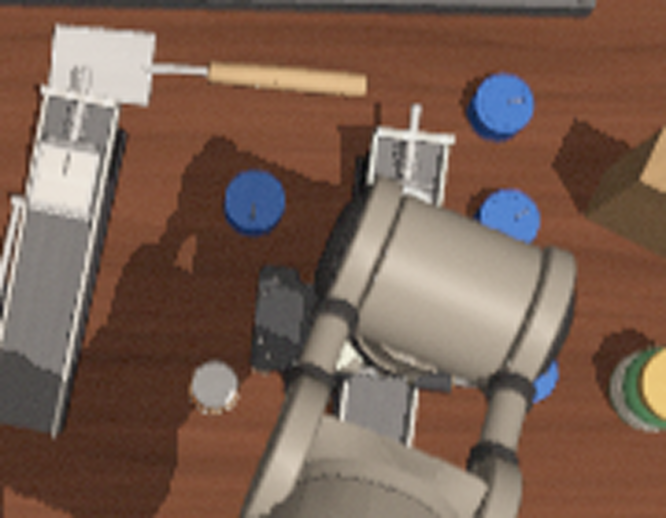

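View pics/side1.png

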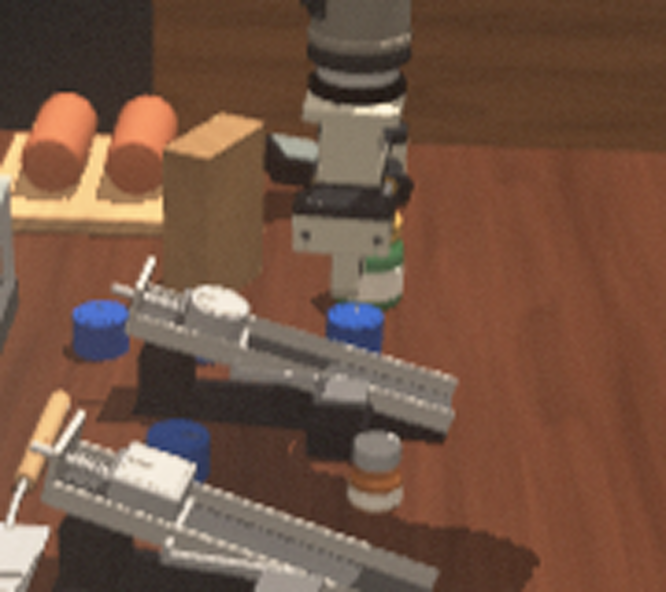

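```bash
python3 - <<'E'
from h import *
t=robot.get_obs()["tool_pos"]; y=np.array([.0906,.9959,0])
for s in(-.029,0,.029):
    for n,(r,c) in {"side":(70,190),"top":(120,200)}.items():
        p=proj(n,t+s*y); print(s,n,p,(p-[c,r])*3.7)
k=np.array([.4893,-.0851,.057]); print((proj("side",k)-[190,70])*3.7)
for dx in(-.022,.022):
  for dy in(-.018,.018):
    P=k+dx*np.array([.9959,-.0906,0])+dy*y; print((proj("side",P)-[190,70])*3.7,(proj("top",P)-[180,135])*4.4)
E
python3 -c "
import cv2
a=cv2.imread('pics/side1f.png')[130:200,255:325];cv2.imwrite('pics/s1z.png',cv2.resize(a,None,fx=8,fy=8,interpolation=cv2.INTER_CUBIC))"
```

```text
-0.029 side [284.47250333 142.03145121] [349.5482623  266.51636946]
-0.029 top [308.17140925 213.88294467] [400.23421423 347.36689529]
0 side [283.59445179 146.00984813] [346.29947163 281.23643808]
0 top [298.11149243 212.80676594] [363.012522   343.38503399]
0.029 side [282.68635831 150.12436326] [342.93952574 296.46014407]
0.029 top [288.04870208 211.73027981] [325.7801977 339.4020353]
[338.5622184  384.36066521]
[366.98570853 376.33562604] [485.48255929 383.03403342]
[363.30944138 396.94306121] [433.94905193 377.52850895]
[314.40512121 372.0783108 ] [491.25903736 320.36478416]
[309.64549789 392.52496218] [440.00112444 314.87823962]
```

View pics/s1z.png

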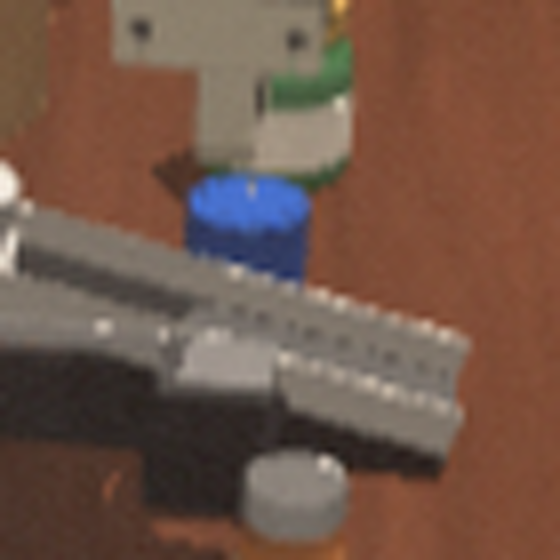

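{"fn": "move_arm", "kwargs": {
  "series": [0.15, 0, -0.2, 4, 0, 0, 0, 0.15, 0, -0.2, 7, 0, 0, 0, 0.15, 0, -0.2, 7, 0, 0, 0]
}}

```text
time_s: 1.82
tool_pos: [0.4846, -0.1156, 0.0682]
tcp_rot: [-0.001, 0.999, -0.048, -0.002]
ft_force: [0.5, 0.4, 0.6]
gripper_width: 0.425
```

```bash
python3 d.py .4866 -.114 .045
python3 - <<'E'
from h import *
im=cv2.cvtColor(robot.snapshot("side"),cv2.COLOR_RGB2BGR)
cv2.imwrite(f"pics/side2.png",cv2.resize(im[115:205,225:325],None,fx=6,fy=6,interpolation=cv2.INTER_CUBIC))
E
```

```text
1.825 [ 0.4846 -0.1156  0.0682] [0.4974 0.3782 0.5968] 0.4248341065357018
shift cm [ 0.1937 -0.1786  2.3222] rot [-0.0514  0.2576 -0.2735]
```

View pics/side2.png

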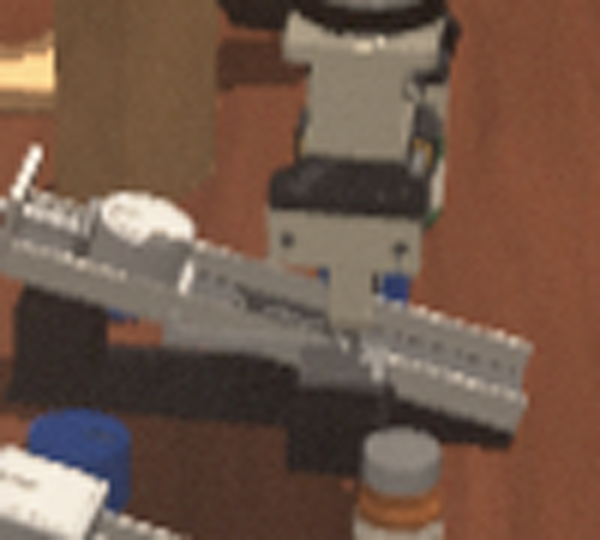

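{"fn": "move_arm", "kwargs": {
  "series": [0.15, 0.2, -0.2, 1.3, 0, 0, 0, 0.15, 0.2, -0.2, 2.5, 0, 0, 0, 0.15, 0.2, -0.2, 2.5, 0, 0, 0, 0.15, 0.2, -0.2, 2.5, 0, 0, 0, 0.15, 0.2, -0.2, 2.5, 0, 0, 0]
}}

```text
time_s: 2.5
tool_pos: [0.4901, -0.114, 0.0468]
tcp_rot: [0.001, 0.999, -0.047, 0.002]
ft_force: [-1.2, -0.6, 18.0]
gripper_width: 0.426
```

```bash
python3 d.py .4866 -.114 .045
python3 - <<'E'
from h import *
for n,(r0,r1,c0,c1) in {"top":(140,260,240,380),"side":(115,205,225,325)}.items():
    im=cv2.cvtColor(robot.snapshot(n),cv2.COLOR_RGB2BGR)
    cv2.imwrite(f"pics/{n}3.png",cv2.resize(im[r0:r1,c0:c1],None,fx=5,fy=5,interpolation=cv2.INTER_CUBIC))
E
```

```text
2.5 [ 0.4901 -0.114   0.0468] [-1.2168 -0.5982 18.0257] 0.4259574421689066
shift cm [-0.3526  0.0323  0.1825] rot [ 0.0879 -0.2752 -0.214 ]
```

View pics/side3.png

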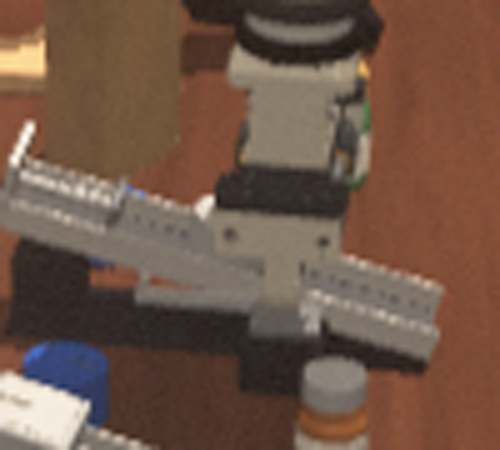

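View pics/top3.png

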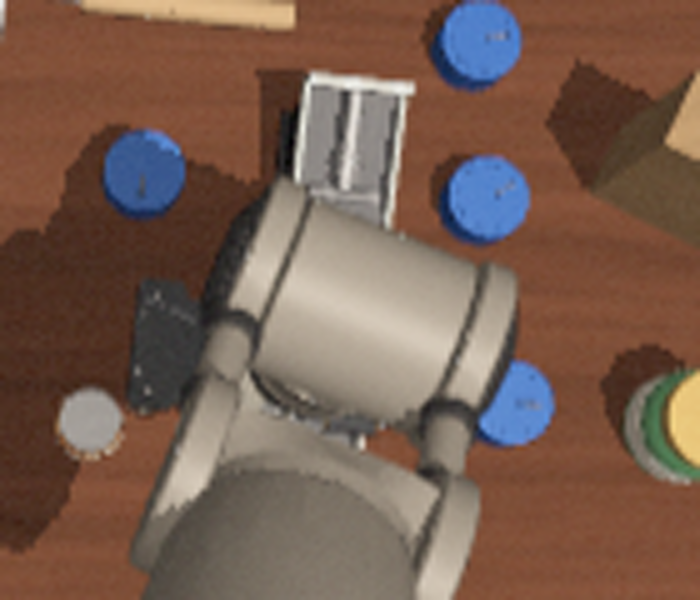

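{"fn": "move_arm", "kwargs": {
  "series": [0.15, 0, 0, 0, 0, 0, 0, 0.15, 0, 0, 0, 0, 0, 0, 0.15, 0, 0, 0, 0, 0, 0, 0.15, 0, 0, 0, 0, 0, 0]
}}

```text
time_s: 3.1
tool_pos: [0.4901, -0.114, 0.0468]
tcp_rot: [0.001, 0.999, -0.047, 0.002]
ft_force: [-2.2, -0.2, 18.5]
gripper_width: 0.425
```

Run:
```python
from h import *
np.set_printoptions(precision=3,suppress=True)
im=cv2.cvtColor(robot.snapshot("side"),cv2.COLOR_RGB2BGR)
cv2.imwrite(f"pics/side4.png",cv2.resize(im[140:190,240:310],None,fx=9,fy=9,interpolation=cv2.INTER_CUBIC))
O=np.array([.496,-.144,0]);X=np.array([.9959,-.0906,0]);Y=np.array([.0906,.9959,0]);Z=np.array([0,0,1.])
c,s=np.cos(np.radians(14)),np.sin(np.radians(14))
o=robot.get_obs(); r=o["tool_pos"]-O
print(o["tool_pos"],o["ft_force"],"disp",r@X,r@Y)
for cx in (.015,.024,.03,.04):
    a=np.linspace(0,2*np.pi,73)
    P=[proj("side",O+X*((cx+.026*np.cos(t))*c-.036*s)+Y*.026*np.sin(t)+Z*(.037+(cx+.026*np.cos(t))*s+.036*c)) for t in a]
    P=np.array(P); print(cx,"left",P[P[:,0].argmin()],"topmost",P[P[:,1].argmin()], "zoom",(P[P[:,0].argmin()]-[240,140])*9,(P[P[:,1].argmin()]-[240,140])*9)
```

```text
[ 0.49  -0.114  0.047] [-1.852  0.099 17.311] disp -0.008585604114427606 0.02934220146335666
0.015 left [269.904 157.433] topmost [274.08  155.167] zoom [269.134 156.899] [306.72  136.507]
0.024 left [267.158 156.595] topmost [271.371 154.34 ] zoom [244.424 149.356] [282.335 129.062]
0.03 left [265.328 156.036] topmost [269.564 153.789] zoom [227.949 144.327] [266.076 124.098]
0.04 left [262.273 155.447] topmost [266.553 152.869] zoom [200.46  139.022] [238.977 115.825]
```

View pics/side4.png

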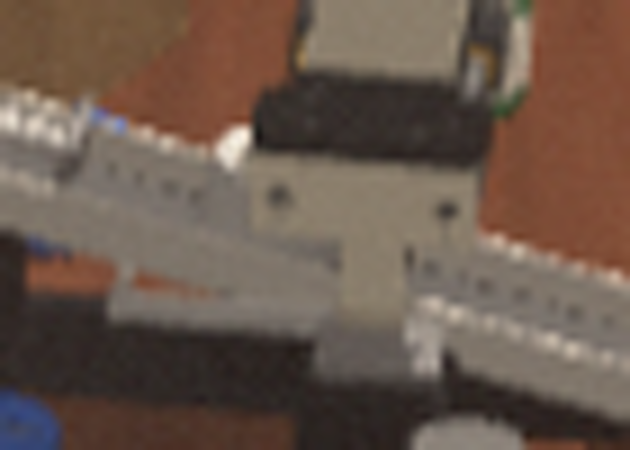

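```bash
python3 -c "
from plant import robot
print(robot.close_job()); o=robot.get_obs(); print(o['time_s'],o['tool_pos'],o['ft_force'])"
```

```text
the job is handed in; nothing more can be done
None
the job is handed in; nothing more can be done
```

I handed the job in with the round tin trapped in its chute by one finger and the other finger holding the key down. It took about 3.2 s of the 27 s; no verdict was reported.

**What I did:** I found the round-tin dispenser in both views and turned the jaw across its chute. I set the opening so the finger centres were an estimated 58 mm apart, then pressed straight down. One finger drove the key to its stop and the other hung in the chute.

**Last checks before handing in:**
- **Key:** the fingertip measured 46.8 mm above the counter, which matches a fully pressed key at 47 mm. The upward force on the tool was about 17–18 N.
- **Tin position:** the rim I could see behind the gripper puts the tin's centre at about x = 36–40 mm in the chute. If it lies flat against the finger, x should be about 36 mm. Both are inside the 52 mm limit.
- **Tin at rest:** the pose and forces stayed steady over the last 0.6 s. The rim looked to be in the same place in two side pictures.
- **Everything else:** in the last close-up views the small jar and the blue look-alike tins had not visibly moved. I did not take a full-frame picture at the end to check the rest of the counter.

**Disagreements and limits:**
- The side camera sat about 1–2 pixels (2–4 mm) off the position I had worked out for the dispenser.
- The gripper hid most of the tin. That it rests against the finger is inferred from where the rim is and from a small steady force of about -2 N along world x; I did not see the contact directly.

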